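Screw the canister lid down snug

ROBOT

A 7-joint arm with a two-finger parallel gripper is mounted at the origin on the work surface. World frame = base frame: x ahead of the robot, y to its left, z up, the work surface at z = 0. Lengths are in m, angles in rad, forces in N, time in s.
With the tool pointing down it reaches from about 0.425 to 0.95 m from the base axis. Payload 16.7 kg.
Tool frame: the origin (TCP) lies midway between the tips of the shut fingers; the grasp point (between the pads) lies 19 mm behind it (ctrl.grip_point_offset is the distance from the TCP to the grasp point, in m); z points along the fingers, y is the line along which they close (so a half turn about z gives the same grasp; the last joint's range is limited). The gripper opens to 94 mm and grips with 3 to 60 N. Pads are 16 mm wide; open, the fingers measure 119 mm over their backs; the gripper's body (75 mm by 177 mm) begins 78 mm behind the grasp point.
Start: joints at [-1.454, 0.426, 0.074, 1.606, -0.034, 1.111, -0.067], TCP at [0.178, 0.651, 0.176] pointing down, gripper open.
Joint ranges: [-2.85, 2.85], [-0.5, 2.14], [-1.23, 1.37], [0.21, 2.46], [-1.02, 4.16], [0.16, 2.05], [-2.73, 2.73]. Speed limits (rad/s): [1.89, 1.89, 2.39, 2.39, 3.01, 3.01, 3.01].

INTERFACE

Orientations are given as a unit quaternion [w, x, y, z].
In Python, from workcell import telemetry, optics, workorder, models, ctrl gives the robot as it stands.
- The arm moves only by the shell command python3 -m jog 'ROWS' [FORCE]. ROWS is JSON, a list that holds one entry, the list of rows, each a list of 5 numbers: the closure, from 0 (fully open) to 1 (shut), then the shift along the world's x, y, z normalised to -1 to 1, where 1 is 40 mm, then the turn about the world's z normalised to -1 to 1, where 1 is 5 degrees. In form: [[[fingers, tx, ty, tz, roll], ...]]. A call has 1 to 20 rows; each row shifts and turns the commanded pose from where the row before left it; what a row does not reach is not made up. A row lasts 1/8 s, in which the tool goes at most 62.5 mm and 10.7 degrees, less where a joint would pass 70% of its speed; a pose out of reach is approached as far as the arm can. A call with a number of a shift or a turn outside -1 to 1 is refused whole. A call with a gripper value outside its range is refused whole. The fingers move at their own pace and stop on an object; FORCE is the grip in N (left out, the last holds). Time passes only in rows, so rows that do not move let the fingers close. It gives the time, the measured TCP pose, the force and the opening at its end, in the units of the state.
- telemetry.read_state(): the state, without advancing time (a new reading comes with each control period).
- optics.camera(name): name is "scene" or "top"; returns a dict with "color" (400x640x3 uint8, red, green, blue), "intrinsics" (3x3 intrinsics, pixels), "rvec" (rotation vector, rad) and "tvec" (3), from world to camera coordinates, as OpenCV has them. Camera axes: x right, y down, z forward; pixel columns grow to the right and rows downward; lengths in m; the calibration is good to about 2 mm. A picture is of the moment at which its call begins. There is no depth.
- workorder.finish_job(): hands the job in, once; it reports no verdict.
Trained networks look in a picture, given as the dict that the camera call returned (one of the last four; its "shot" number tells which), for a name from the list of things; names that differ only in an ending like _2 or _b are one class to them, and where a whole thing is asked for, a point or a joint stands for the part that bears it (a point fixed in the world has none). Each returns a list of dicts, best first, with "score" (0 to 1); they miss things now and then, are a little off and sometimes report something else, mostly with a low value. They report only what shows in the picture. A call takes as long as a camera call. They do not tell look-alikes from the thing itself.
- models.silhouettes(picture, label): "pixels" (400x640 bool, what is visible of it) and "rect" ([left, top, right, bottom] in pixels, round what is visible of it).
- models.tip_of(picture, label): "centre" ([column, row] in pixels: a listed point, or the origin of a listed thing).
The state is a dict: "t": time; "joint_positions": joint angles; "dq": joint speeds; "joint_torque": joint torques, N m; "tool_pos": TCP position; "tool_rot": TCP orientation; "contact_force": force on the tool from outside, world axes, zero at the start; "torque": the same for the moment, N m; "gripper_width": finger opening in m.
Only numpy, scipy, OpenCV 4.12 (cv2) and the standard library are available. Lean on these libraries where they do the work, as an engineer would, in place of code of your own. Each camera call takes 0.05 s, during which the arm holds its last target. There are 200 camera calls.

TASK

Put the screw lid with the block-shaped grip on the white canister's mouth and turn it clockwise until it is snug on the rubber seal, so that it stays tight by itself, but stop before it is overtightened. Then let go, and leave the other things on the table where they are.

Things in the scene. Friction and masses are not known exactly. Their poses are not given: they have to be found in the camera images.
- lid: Grey screw lid, upright on the table, 0.07 to 0.12 kg. Origin: centre of its skirt's lower edge, z up. Skirt 71 mm across, 24.5 mm high, hollow below; inside it two lugs at +x and -x, near the lower edge, each marked by a broad rib outside. On top a block grip.
- lid_grip (a point): On the lid's axis, 45 mm above the lid's origin, in the block grip: 58 mm long along the lid's x, 34 mm along its y, from 24 to 54 mm above the lid's origin. Held across the 58 mm ends with some 40 N it takes the most torque.
- canister: White canister. Origin: centre of its underside, 12 mm above the table; z up. Body 96 mm across, shoulder 96 mm up, neck 48 mm across. Two ramps round the neck slope down clockwise seen from above; broad ribs on the body at +x and -x mark where the lid's lugs go in: the lid fits with its x axis along the canister's x, either way round (0.1 rad more clockwise or 0.8 less also does).
- mouth (a point): Centre of the neck's rim, 115 mm above the canister's origin. The springy seal stands 3.2 to 6.8 mm above it (unseen, new each time); the lid, 2 mm play, rests on it with its origin 98.2 to 101.8 mm above the canister's. Turned clockwise it runs free 0.3 to 1.1 rad, then is drawn down 5.5 mm per rad and torque rises 1 to 3 N m per rad: snug 0.3 to 0.5 N m, too tight at 0.65.
- holder: Round dark holder under the canister, 132 mm across, fixed to the table; origin on the table. Its rubber bush lets the canister twist 0.08 rad per N m and spring back when let go; the snug lid stays tight by friction. While turning press down only a few N, and let the lid sink and centre itself.
- tub_lid: Bystander: another lid, not to be used: a flat grey disc 90 mm across and 11 mm thick with a round 26 mm knob, 29 mm high in all. Origin: centre of its underside.
- dropper: Bystander: small amber bottle, 34 mm across, 78 mm high. Origin: centre of its underside.
- spice_jar: Bystander: glass spice jar, 48 mm across, 115 mm high. Origin: centre of its underside.
- spoon: Bystander: spoon, 160 mm long, lying on the table. Origin: centre of its underside.
There are look-alikes about, which are no part of the job. What is shaped like the lid but blue is not meant. What is shaped like the holder but yellow is not meant.

How it is judged:
On the way:
1. the lid sits level on the mouth of the canister, over the seal (horizontal distance between lid and canister below 0.005 m and z of lid in the frame of canister below 0.1035 m and angle between lid's own z axis and vertical below 0.06 rad), for 0.1 s.
At the end, for the whole second after the job is handed in: The lid sits on the canister, centred within 5 mm and level within 3 degrees, at rest, its lugs drawn against the ramps with more than 8 N after it has been let go (contact force between lid and canister above 8 N and horizontal distance between lid and canister below 0.005 m and z of lid in the frame of canister below 0.1035 m and angle between lid's own z axis and vertical below 0.05 rad and linear speed of lid below 0.01 m/s); the robot touches nothing.
It fails at once if the lid is overtightened or forced: lid and canister press on each other with more than 25 N (contact force between lid and canister above 25 N).
It fails at once if the other lid, the dropper bottle, the spice jar or the spoon is moved by more than 30 mm (distance of any of tub_lid, dropper, spice_jar, spoon from where it was at the start of the episode above 0.03 m).
It also fails if it takes over 64 s, if anything falls off the work surface, if the arm or the gripper's body presses on something with over 40 N, if the wrist force passes 120 N, or if a joint passes its speed limit or range.

## Working session

There is one attempt and no reset: what is moved stays moved. The work goes in short steps, Python scripts to look and compute and a shell command to move; the robot and the scene stay as the last step left them, time stands still between calls to the robot, and variables do not carry over. Pictures are saved under pics/ and viewed, on a budget of 10 in all, crops included, one or two more only if the job needs it, and the job is handed in when it is done.

```bash
mkdir -p pics; ls
python3 - <<'E'
from workcell import telemetry, optics, models, ctrl
import cv2, numpy as np
s=telemetry.read_state(); print({k:np.round(v,3).tolist() for k,v in s.items()}, ctrl.grip_point_offset)
for n in ("top","scene"):
    p=optics.camera(n); cv2.imwrite(f"pics/{n}0.png",p["color"][:,:,::-1])
    print(n,p["intrinsics"],p["rvec"],p["tvec"])
    for l in ("lid","lid_grip","canister","mouth","holder","tub_lid","dropper","spice_jar","spoon"):
        print(l,[(np.round(d["centre"],1).tolist(),round(d["score"],2)) for d in models.tip_of(p,l)])
E
```

```text
pics
{'t': 0.0, 'joint_positions': [-1.453, 0.427, 0.074, 1.607, -0.034, 1.111, -0.067], 'dq': [0.002, 0.002, -0.001, 0.001, -0.0, -0.002, 0.0], 'joint_torque': [-0.0, -93.582, 3.666, -45.416, -0.049, 0.02, 0.0], 'tool_pos': [0.178, 0.651, 0.175], 'tool_rot': [-0.0, 0.133, 0.991, -0.001], 'contact_force': [-0.893, -0.388, 0.43], 'torque': [-0.011, -0.065, -0.057], 'gripper_width': 0.094} 0.0188
top [[402.66268523   0.         321.91604187]
 [  0.         402.66268523 195.32265707]
 [  0.           0.           1.        ]] [ 2.1341697  -2.19098602  0.10918506] [0.00091244 0.56785454 0.86799914]
lid [([430.0, 207.3], 0.8)]
lid_grip [([487.1, 234.7], 0.76), ([434.5, 202.1], 0.59)]
canister [([333.5, 195.5], 0.9), ([368.7, 282.1], 0.77)]
mouth [([331.7, 190.6], 0.94), ([370.8, 285.8], 0.88)]
holder [([365.2, 283.9], 0.95), ([331.7, 202.1], 0.9)]
tub_lid [([189.6, 213.9], 0.81)]
dropper [([291.1, 276.5], 0.81)]
spice_jar [([249.8, 146.1], 0.64)]
spoon [([324.6, 136.9], 0.68)]
scene [[462.76233977   0.         323.11471419]
 [  0.         462.76233977 206.06497108]
 [  0.           0.           1.        ]] [ 1.51792037  1.86939809 -0.94624581] [ 0.13619033 -0.22755799  1.49284538]
lid [([229.4, 233.3], 0.91), ([198.4, 205.4], 0.61)]
lid_grip [([224.3, 216.7], 0.56)]
canister [([315.2, 245.0], 0.66), ([305.8, 195.1], 0.63), ([314.6, 248.4], 0.22)]
mouth [([311.5, 206.2], 0.93), ([303.8, 159.2], 0.78)]
holder [([301.9, 198.8], 0.81), ([315.5, 248.1], 0.62), ([317.5, 243.4], 0.4)]
tub_lid [([463.6, 264.3], 0.62)]
dropper [([370.6, 212.2], 0.79)]
spice_jar [([393.1, 312.9], 0.84)]
spoon [([307.6, 298.6], 0.7), ([371.1, 213.4], 0.4), ([391.6, 314.7], 0.33)]
```

View pics/top0.png

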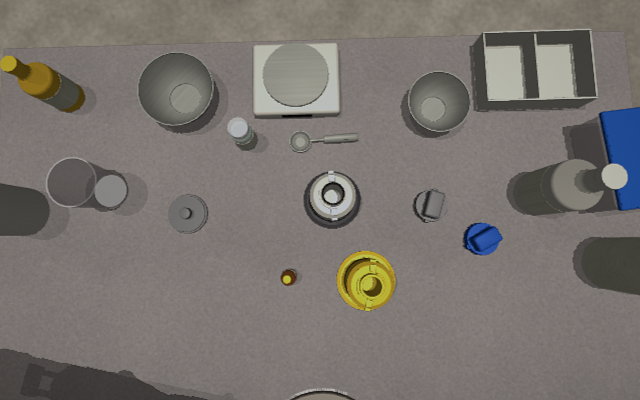

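View pics/scene0.png

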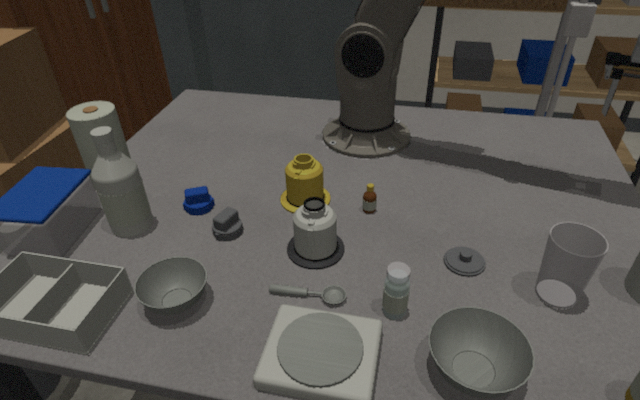

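The candidates for the lid are grey at top (430,205) and blue at (483,238). For the canister they are white on the dark holder at (333,197) and yellow at (367,281). The grey lid and the white canister fit the description; I'll confirm both in one enlarged crop.

```bash
cat > h.py <<'E'
import cv2, numpy as np
from workcell import optics, models, telemetry
def ray(p,uv,z):
    "world point on plane z seen at pixel uv"
    R,_=cv2.Rodrigues(np.array(p["rvec"],float)); K=np.array(p["intrinsics"]); t=np.array(p["tvec"]).ravel()
    c=-R.T@t; d=R.T@np.linalg.inv(K)@np.array([uv[0],uv[1],1.])
    return c+d*(z-c[2])/d[2]
def px(p,X):
    return cv2.projectPoints(np.array(X,float).reshape(-1,3),np.array(p["rvec"],float),np.array(p["tvec"],float),np.array(p["intrinsics"]),None)[0].reshape(-1,2)
def crop(p,c,h,s,w=None):
    w=w or h; m=cv2.getRotationMatrix2D((0,0),0,1)
    x,y=int(c[0]-w),int(c[1]-h)
    return cv2.resize(p["color"][y:y+2*h,x:x+2*w,::-1],None,fx=s,fy=s,interpolation=cv2.INTER_CUBIC)
E
python3 - <<'E'
from h import *
p=optics.camera("top"); q=optics.camera("scene")
a=np.hstack([crop(p,(430,205),25,8),crop(p,(333,197),25,8)]); 
cv2.imwrite("pics/c1.png",a)
for uv,z in [((434.5,202.1),.045),((430,207.3),0),((331.7,190.6),.127),((333.5,195.5),.012),((331.7,202.1),0)]: print("top",uv,ray(p,uv,z).round(4))
for uv,z in [((224.3,216.7),.045),((229.4,233.3),0),((311.5,206.2),.127),((315.2,245),.012)]: print("scene",uv,ray(q,uv,z).round(4))
for n,uv in dict(tub=(189,213),drop=(291,276),jar=(245,140),spoon=(324,137)).items(): print(n,ray(p,uv,0).round(3))
E
```

```text
top (434.5, 202.1) [ 0.5446 -0.2598  0.045 ]
top (430, 207.3) [ 0.5367 -0.2612  0.    ]
top (331.7, 190.6) [ 0.5662 -0.0343  0.127 ]
top (333.5, 195.5) [ 0.5686 -0.0403  0.012 ]
top (331.7, 202.1) [ 0.5547 -0.036   0.    ]
scene (224.3, 216.7) [ 0.5385 -0.2602  0.045 ]
scene (229.4, 233.3) [ 0.5445 -0.2516  0.    ]
scene (311.5, 206.2) [ 0.5639 -0.0394  0.127 ]
scene (315.2, 245) [ 0.5581 -0.0358  0.012 ]
tub [0.538 0.293 0.   ]
drop [0.389 0.061 0.   ]
jar [0.706 0.163 0.   ]
spoon [ 0.708 -0.022  0.   ]
```

View pics/c1.png

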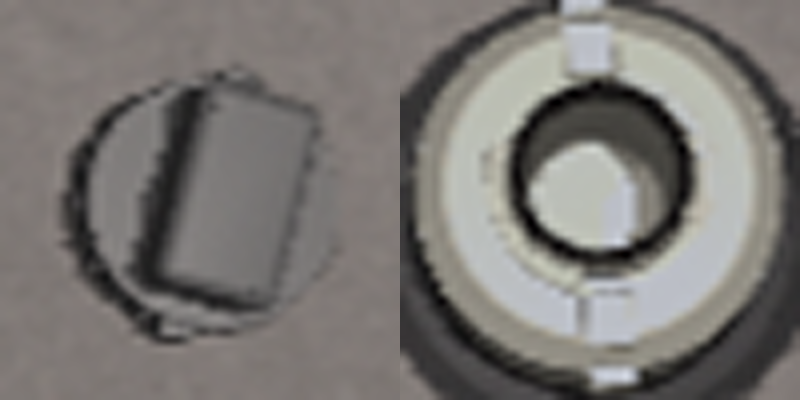

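The crop shows the grey block-grip lid, with its top face centred near (434.7,204.4), and the white canister on the dark holder. The canister's rim is near (333,193.5) and its ribs near (331.8,177.6) and (334.5,211.8). Both match the description.

Run:
```python
from h import *
p=optics.camera("top"); q=optics.camera("scene")
f=lambda c,o:(o[0]+c[0]/8,o[1]+c[1]/8)
P=[ray(p,f(c,(405,180)),.054) for c in [(200,88),(318,108),(272,305),(160,280)]]
P=np.array(P)[:,:2]; print("lid top",P.round(4).tolist(),P.mean(0)); 
v=(P[0]+P[1]-P[2]-P[3])/2; print("long",v,np.linalg.norm(v),np.degrees(np.arctan2(v[1],v[0])))
for c in [(200,172)]: print("rim",ray(p,f(c,(308,172)),.127))
a=ray(p,f((190,45),(308,172)),.108);b=ray(p,f((212,318),(308,172)),.108)
v=a-b;print("ribs",a,b,(a+b)/2,np.degrees(np.arctan2(v[1],v[0])))
# lid ribs on outside of the skirt (crop px), z ~0.02
a=ray(p,f((235,72),(405,180)),.02);b=ray(p,f((168,330),(405,180)),.01);v=a-b
print("lidribs",a,b,(a+b)/2,np.degrees(np.arctan2(v[1],v[0])))
s=telemetry.read_state()
from scipy.spatial.transform import Rotation as Ro
w=s["tool_rot"];print("tool y dir deg",(lambda y:np.degrees(np.arctan2(y[1],y[0])))(Ro.from_quat(list(w[1:])+[w[0]]).as_matrix()[:,1]))
# silhouettes fit for scale: mask centroids both views
for n,c in (("top",p),("scene",q)):
    for l in ("lid","canister"):
        for d in models.silhouettes(c,l): print(n,l,round(d["score"],2),np.array(d["rect"]).round(1).tolist())
np.save
d=np.hstack([crop(q,(228,223),25,8),crop(q,(315,232),40,5,40)]);cv2.imwrite("pics/c2.png",d)
```

```text
lid top [[0.5683, -0.2489], [0.562, -0.2805], [0.509, -0.2651], [0.5165, -0.2353]] [ 0.5389638  -0.25746789]
long [ 0.05239476 -0.01454139] 0.05437520624234843 -15.511202749882218
rim [ 0.56030687 -0.03669182  0.127     ]
ribs [ 0.5952023  -0.03549922  0.108     ] [ 0.52511091 -0.03908522  0.108     ] [ 0.5601566  -0.03729222  0.108     ] 2.9287953564167393
lidribs [ 0.57639588 -0.26802015  0.02      ] [ 0.50463875 -0.2477795   0.01      ] [ 0.54051732 -0.25789983  0.015     ] -15.752254348458683
tool y dir deg 74.71002205181853
top lid 0.93 [465.0, 221.8, 501.4, 252.5]
top lid 0.87 [414.2, 188.3, 446.8, 220.9]
top canister 0.92 [345.7, 259.3, 391.7, 306.6]
top canister 0.59 [309.8, 168.2, 357.7, 220.0]
scene lid 0.9 [215.7, 205.8, 242.2, 240.3]
scene canister 0.8 [286.2, 155.1, 323.8, 205.7]
scene canister 0.56 [291.8, 200.9, 336.0, 259.8]
```

View pics/c2.png

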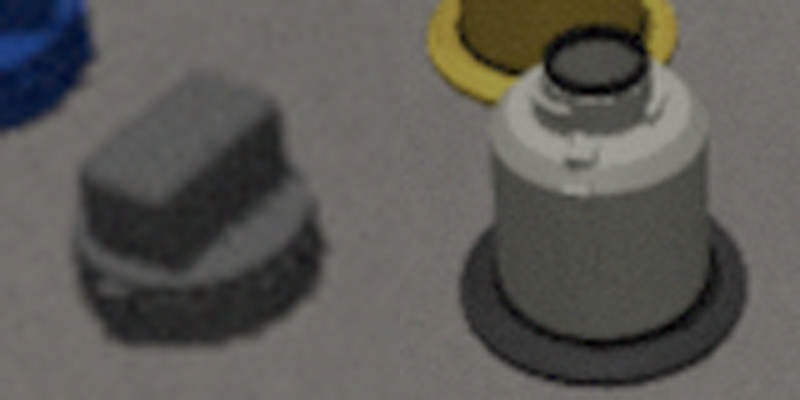

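```bash
python3 - <<'E'
from h import *
q=optics.camera("scene")
g=lambda c,o,s:(o[0]+c[0]/s,o[1]+c[1]/s)
P=np.array([ray(q,g(c,(203,198),8),.054)[:2] for c in [(203,68),(275,108),(150,205),(82,160)]]);print(P.round(4).tolist(),P.mean(0))
print("rim",ray(q,g((198,58),(275,192),5),.131))
E
python3 -m jog '[[[0,0.6,-0.88,0.15,-0.8],[0,0.6,-0.88,0.15,-0.8],[0,0.6,-0.88,0.15,-0.8],[0,0.6,-0.88,0.15,-0.8],[0,0.6,-0.88,0.15,-0.8],[0,0.6,-0.88,0.15,-0.8],[0,0.6,-0.88,0.1,-0.8],[0,0.6,-0.88,0.1,-0.8],[0,0.6,-0.88,0,-0.8],[0,0.6,-0.88,0,-0.8]]]'
python3 -m jog '[[[0,0.2,-0.93,0,-0.67],[0,0.2,-0.93,0,-0.67],[0,0.2,-0.93,0,-0.67],[0,0.2,-0.93,0,-0.67],[0,0.2,-0.93,0,-0.67],[0,0.2,-0.93,0,-0.67],[0,0.2,-0.93,0,-0.67],[0,0.2,-0.93,0,-0.67],[0,0.2,-0.93,0,-0.67],[0,0.2,-0.93,0,-0.67],[0,0.2,-0.93,0,-0.67],[0,0.2,-0.93,0,-0.67],[0,0.2,-0.93,0,-0.67],[0,0.2,-0.93,0,-0.67],[0,0.2,-0.93,0,-0.67],[0,0,0,0,0],[0,0,0,0,0]]]'
```

```text
[[0.5099, -0.2599], [0.5243, -0.2316], [0.5742, -0.2506], [0.5585, -0.278]] [ 0.54170286 -0.25501642]
rim [ 0.55878919 -0.03366171  0.131     ]
t: 2.7
tool_pos: [0.4191, 0.2968, 0.2204]
tool_rot: [-0.0, 0.466, 0.885, 0.0]
contact_force: [-0.1, 0.5, 1.1]
gripper_width: 0.0943
t: 4.82
tool_pos: [0.5372, -0.2592, 0.2199]
tool_rot: [-0.0, 0.796, 0.605, -0.0]
contact_force: [0.1, -0.3, -0.9]
gripper_width: 0.0937
```

```bash
python3 -m jog '[[[0,0.08,0.07,-0.8,0],[0,0,0,-0.9,0],[0,0,0,-0.9,0],[0,0,0,-0.9,0],[0,0,0,-0.8,0],[0,0,0,-0.5,0],[0,0,0,0,0],[0,0,0,0,0]]]' 40
python3 - <<'E'
from h import *
p=optics.camera("top"); q=optics.camera("scene")
cv2.imwrite("pics/c3.png",np.hstack([crop(p,(434,205),25,8),crop(q,(228,215),25,8)]))
E
```

```text
t: 5.82
tool_pos: [0.5418, -0.2563, 0.0292]
tool_rot: [0.001, 0.796, 0.605, 0.0]
contact_force: [-0.4, -0.3, 0.2]
gripper_width: 0.0939
```

View pics/c3.png

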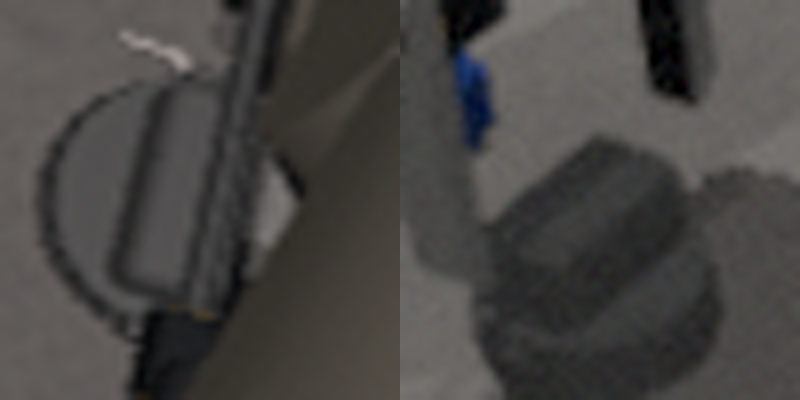

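The open fingers straddle the block ends: in the scene crop the far finger is at about (680,60) and the near one at about (440,200). I'll close now.

```bash
python3 -m jog '[[[1,0,0,0,0],[1,0,0,0,0],[1,0,0,0,0],[1,0,0,0,0],[1,0,0,0,0],[1,0,0,0,0]]]' 40
python3 -m jog '[[[1,0,0,0.5,0],[1,0,0,0.9,0.5],[1,0,0,0.9,0.5],[1,0,0,0.9,0.5],[1,0,0,0.9,0.5],[1,0,0,0.6,0.5],[1,0,0,0,0],[1,0,0,0,0]]]'
python3 - <<'E'
from h import *
p=optics.camera("top"); q=optics.camera("scene")
s=telemetry.read_state(); print(s["tool_pos"],s["joint_positions"])
u=px(q,[0.5418,-0.256,.22])[0]
cv2.imwrite("pics/c4.png",crop(q,u,50,6,60))
print([ (d["centre"],d["score"],ray(q,d["centre"],s["tool_pos"][2]+.019-.003)) for d in models.tip_of(q,"lid_grip")])
E
```

```text
t: 6.68
tool_pos: [0.5411, -0.2561, 0.028]
tool_rot: [-0.0, 0.796, 0.605, -0.0]
contact_force: [-0.9, 0.5, 0.2]
gripper_width: 0.0371
t: 7.68
tool_pos: [0.5409, -0.256, 0.2161]
tool_rot: [-0.0, 0.726, 0.688, 0.0]
contact_force: [0.2, 1.0, 0.1]
gripper_width: 0.0007
[ 0.54069702 -0.25595227  0.21550105] [-0.29281479  0.34082103  0.80381543  1.77146391 -0.267225    1.14372591
  0.5409916 ]
[([196.2, 192.0], 0.95, array([ 0.69628635, -0.2225956 ,  0.23150105])), ([223.4, 217.1], 0.67, array([ 0.75669869, -0.14466404,  0.23150105]))]
```

View pics/c4.png

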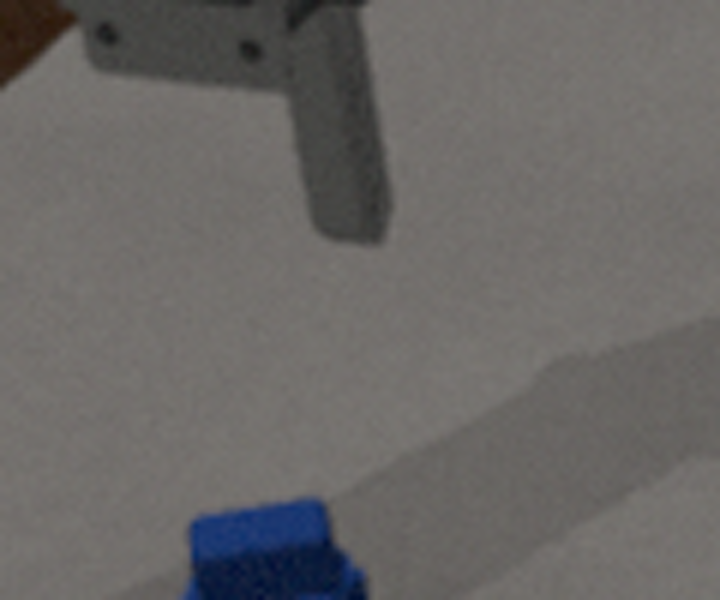

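The lid was not picked up: the fingers shut to 0.7 mm. I'll check the projected fingertips against pictures from before and after.

Run:
```python
from h import *
p=optics.camera("top"); q=optics.camera("scene")
u=np.array([np.cos(np.radians(-15.5)),np.sin(np.radians(-15.5))])
for sg in(1,-1):
    X=np.r_[np.array([.5415,-.2563])+sg*.047*u,.029]; print(sg,X,px(q,X),(px(q,X)-[203,190])*8+[0,0])
s=telemetry.read_state(); X=s["tool_pos"]; print("tip now",X,px(q,X), "in c4",(px(q,X)-(np.floor(px(q,[0.5418,-0.256,.22])[0]-[60,50])))*6)
cv2.imwrite("pics/c5.png",np.hstack([crop(p,(440,205),25,8),crop(q,(228,223),25,8)]))
for l in("lid","lid_grip"): print(l,[(n,np.round(d["centre"],1),round(d["score"],2)) for n,c in(("t",p),("s",q)) for d in models.tip_of(c,l)])
```

```text
1 [ 0.58679063 -0.2688602   0.029     ] [[213.82480172 234.44897135]] [[ 86.59841377 355.5917708 ]]
-1 [ 0.49620937 -0.2437398   0.029     ] [[238.08601688 212.10064955]] [[280.68813504 176.80519636]]
tip now [ 0.54083404 -0.25607219  0.21551624] [[214.06990334 155.03609224]] in c4 [[366.41942003 312.21655345]]
lid [('t', array([431.2, 207.6]), 0.91), ('t', array([480.3, 237.9]), 0.53), ('s', array([229.3, 229. ]), 0.81), ('s', array([197.5, 206. ]), 0.65)]
lid_grip [('t', array([487.4, 237.7]), 0.85), ('t', array([435.6, 201.8]), 0.61), ('s', array([225.6, 216.9]), 0.82)]
```

View pics/c5.png

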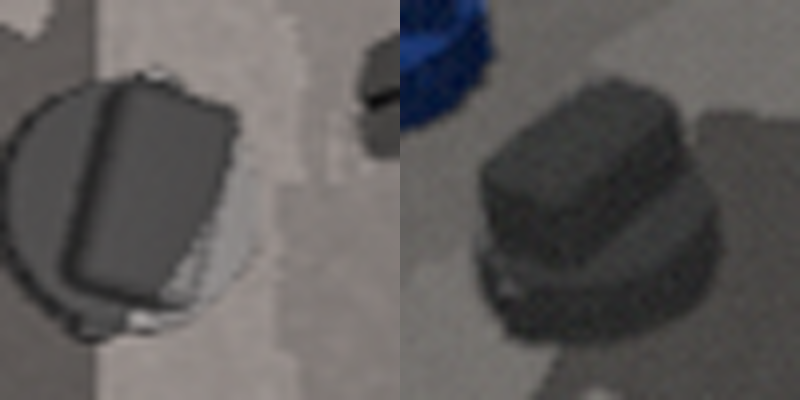

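Run:
```python
from h import *
p=optics.camera("top"); q=optics.camera("scene")
o=np.floor(px(q,[0.5418,-0.256,.22])[0]-[60,50])
us=o+np.array([352,240])/6; ut=np.array([460.3,192.5])
M=lambda c:np.array(c["intrinsics"])@np.c_[cv2.Rodrigues(np.array(c["rvec"],float))[0],np.array(c["tvec"]).ravel()]
def tri(ut,us):
    X=cv2.triangulatePoints(M(p),M(q),np.array(ut,float).reshape(2,1),np.array(us,float).reshape(2,1)).ravel();X=X[:3]/X[3]
    return X,px(p,X)-ut,px(q,X)-us
print("tip",tri(ut,us)); X=telemetry.read_state()["tool_pos"];print(X,"top proj",px(p,X),ut,"scene",px(q,X),us)
L=np.array([(200+405*8,88+180*8),(318+405*8,108+180*8),(272+405*8,305+180*8),(160+405*8,280+180*8)])/8
S=np.array([(203,68),(82,160),(150,205),(275,108)])/8+[203,198]
for a,b in zip(L,[S[3],S[2],S[1],S[0]]): pass
import itertools
for o_ in ([2,1,0,3],[1,2,3,0],[2,3,0,1],[0,1,2,3],[3,0,1,2],[1,0,3,2],[3,2,1,0],[0,3,2,1]):
    r=[tri(a,S[k]) for a,k in zip(L,o_)]
    print(o_,np.round([x[0] for x in r],3).tolist(),np.abs([x[2] for x in r]).max().round(2))
print("rim",tri((333,193.5),(314.6,203.6)))
for n,c in(("t",p),("s",q)):print(n,[-cv2.Rodrigues(np.array(c["rvec"]))[0].T@np.array(c["tvec"])])
```

```text
tip (array([ 0.54399407, -0.25220019,  0.24626411]), array([[ 1.84781622, -0.70165673]]), array([[1.198968  , 0.26248879]]))
[ 0.54112264 -0.25618984  0.21599494] top proj [[458.71591495 195.34828762]] [460.3 192.5] scene [[213.92923775 154.90548586]] [211.66666667 143.        ]
[2, 1, 0, 3] [[0.569, -0.252, 0.05], [0.561, -0.278, 0.056], [0.508, -0.263, 0.053], [0.517, -0.236, 0.048]] 0.83
[1, 2, 3, 0] [[0.572, -0.259, 0.065], [0.559, -0.27, 0.042], [0.505, -0.254, 0.039], [0.52, -0.245, 0.062]] 5.04
[2, 3, 0, 1] [[0.569, -0.252, 0.05], [0.552, -0.242, 0.081], [0.508, -0.263, 0.053], [0.529, -0.271, 0.028]] 10.33
[0, 1, 2, 3] [[0.563, -0.235, 0.097], [0.561, -0.278, 0.056], [0.512, -0.283, -0.001], [0.517, -0.236, 0.048]] 0.94
[3, 0, 1, 2] [[0.561, -0.226, 0.085], [0.553, -0.252, 0.091], [0.516, -0.29, 0.016], [0.525, -0.263, 0.01]] 6.05
[1, 0, 3, 2] [[0.572, -0.259, 0.065], [0.553, -0.252, 0.091], [0.505, -0.254, 0.039], [0.525, -0.263, 0.01]] 6.05
[3, 2, 1, 0] [[0.561, -0.226, 0.085], [0.559, -0.27, 0.042], [0.516, -0.29, 0.016], [0.52, -0.245, 0.062]] 5.15
[0, 3, 2, 1] [[0.563, -0.235, 0.097], [0.552, -0.242, 0.081], [0.512, -0.283, -0.001], [0.529, -0.271, 0.028]] 10.33
rim (array([ 0.55943581, -0.03487275,  0.13133887]), array([[-0.86384391,  0.21609826]]), array([[-0.62741818, -0.01424065]]))
t [array([ 0.47097718, -0.01890175,  0.92396177])]
s [array([1.32413233, 0.16220092, 0.72061238])]
```

Triangulated from both views, the lid corners agree with the 54 mm block. The visible fingertips, though, sit about 28–30 mm above the reported TCP z, so the fingers shut over the block. I'll go down to a reported z of about 0.002 and let the finger opening show which part was gripped (58 mm for the block, 71 mm for the skirt).

```bash
python3 -m jog '[[[0,0,0,0,-0.5],[0,0,0,0,-0.5],[0,0,0,0,-0.5],[0,0,0,0,-0.5],[0,0,0,0,-0.5],[0,0,0,0,0],[0,0,0,-0.9,0],[0,0,0,-0.9,0],[0,0,0,-0.9,0],[0,0,0,-0.9,0],[0,0,0,-0.8,0],[0,0,0,-0.4,0],[0,0,0,-0.2,0],[0,0,0,0,0]]]' 40
python3 - <<'E'
from h import *
p=optics.camera("top"); q=optics.camera("scene")
cv2.imwrite("pics/c6.png",np.hstack([crop(p,(434,205),25,8),crop(q,(228,215),25,8)]))
E
```

```text
t: 9.98
tool_pos: [0.5414, -0.2563, 0.0164]
tool_rot: [0.0, 0.796, 0.605, 0.0]
contact_force: [0.5, -0.2, 0.3]
gripper_width: 0.0938
```

View pics/c6.png

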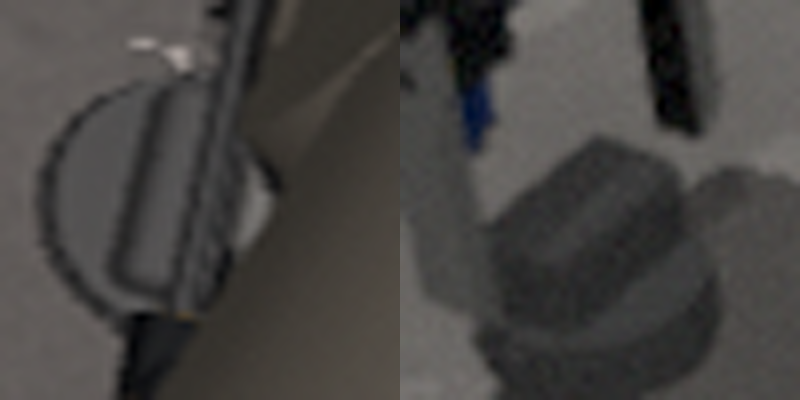

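The fingers straddle the block along its length. The far tip is at crop (680,132), which still puts it about 46 mm high, so I'll go 16 mm lower.

```bash
python3 -m jog '[[[0,0,0,-0.2,0],[0,0,0,-0.2,0],[0,0,0,0,0],[1,0,0,0,0],[1,0,0,0,0],[1,0,0,0,0],[1,0,0,0,0],[1,0,0,0,0],[1,0,0,0,0]]]' 40
```

```text
t: 11.2
tool_pos: [0.5412, -0.2561, 0.0001]
tool_rot: [-0.0, 0.796, 0.605, 0.0]
contact_force: [-1.0, 1.4, 1.8]
gripper_width: 0.058
```

Opening is 58.0 mm, so the block is held. The lid's bottom was on the table, so the reported z now equals the height of the lid's origin. I'll lift and carry it to a spot above the mouth.

```bash
python3 -m jog '[[[1,0,0,0.3,0],[1,0,0,0.8,0],[1,0,0,0.9,0],[1,0,0,0.9,0],[1,0,0,0.9,0],[1,0,0,0.5,0],[1,0.06,0.7,0,0.8],[1,0.06,0.8,0,0.8],[1,0.06,0.8,0,0.8],[1,0.07,0.8,0,0.8],[1,0.07,0.8,0,0.8],[1,0.07,0.8,0,0.8],[1,0.07,0.8,0,0.9],[1,0,0,0,0],[1,0,0,0,0]]]'
python3 - <<'E'
from h import *
p=optics.camera("top"); q=optics.camera("scene")
s=telemetry.read_state(); X=s["tool_pos"]; print(X,s["tool_rot"],s["gripper_width"],s["contact_force"])
print("px tool: top",px(p,X),"scene",px(q,X))
print("proj mouth scene",px(q,[.5597,-.0355,.131]))
cv2.imwrite("pics/c7.png",np.hstack([crop(p,px(p,X)[0],40,5),crop(q,(315,200),60,10/3.)]))
E
```

```text
t: 13.08
tool_pos: [0.5594, -0.0363, 0.172]
tool_rot: [-0.0, 0.623, 0.782, -0.0]
contact_force: [-0.1, -0.5, -1.5]
gripper_width: 0.0578
[ 0.55943928 -0.03694923  0.17206235] [ 2.04311756e-05  6.23279547e-01  7.81999091e-01 -1.66491507e-04] 0.057699496890716774 [ 0.13291736 -0.34801225 -1.65245117]
px tool: top [[333.60782886 191.27151803]] scene [[312.43777492 187.76407823]]
proj mouth scene [[313.66200113 203.75238052]]
```

View pics/c7.png

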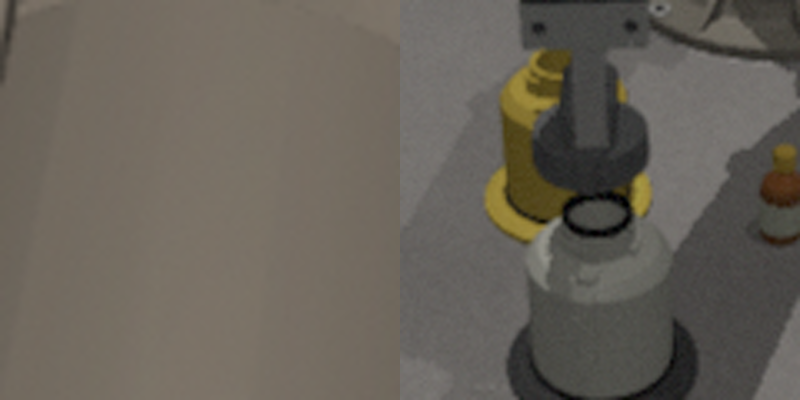

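In the scene crop the lid is level, centred at column ~590, just above the mouth ring at column ~598. It needs a small +y correction. I'll check the x direction numerically.

Run:
```python
from h import *
q=optics.camera("scene")
a=np.linspace(0,2*np.pi,181)
def circ(x,y,z,r): u=px(q,np.c_[x+r*np.cos(a),y+r*np.sin(a),0*a+z]); return np.r_[u.min(0),u.max(0)]
C=lambda u:((u-[255,140,255,140])/.3).round(0)
print("skirt bottom", C(circ(.5594,-.0369,.172,.0355)),"skirt top",C(circ(.5594,-.0369,.1965,.0355)))
for z in(.130,.132,.134): print("seal",z,C(circ(.5597,-.0355,z,.0235)))
print("body base",C(circ(.5597,-.0355,.012,.048)),"holder",C(circ(.5597,-.0355,.0,.066)))
big=crop(q,(315,195),33,12,33)
cv2.imwrite("pics/c8.png",big); print("origin",282,162)
K=lambda u:((u-[282,162,282,162])*12).round(0)
print("big skirt bottom",K(circ(.5594,-.0369,.172,.0355)),"seal",K(circ(.5597,-.0355,.132,.0235)))
```

```text
skirt bottom [135. 128. 249. 193.] skirt top [132.  95. 248. 160.]
seal 0.13 [159. 192. 232. 236.]
seal 0.132 [159. 190. 232. 234.]
seal 0.134 [159. 187. 232. 231.]
body base [131. 306. 271. 400.] holder [105. 303. 297. 433.]
origin 282 162
big skirt bottom [160. 195. 571. 430.] seal [247. 419. 512. 577.]
```

View pics/c8.png

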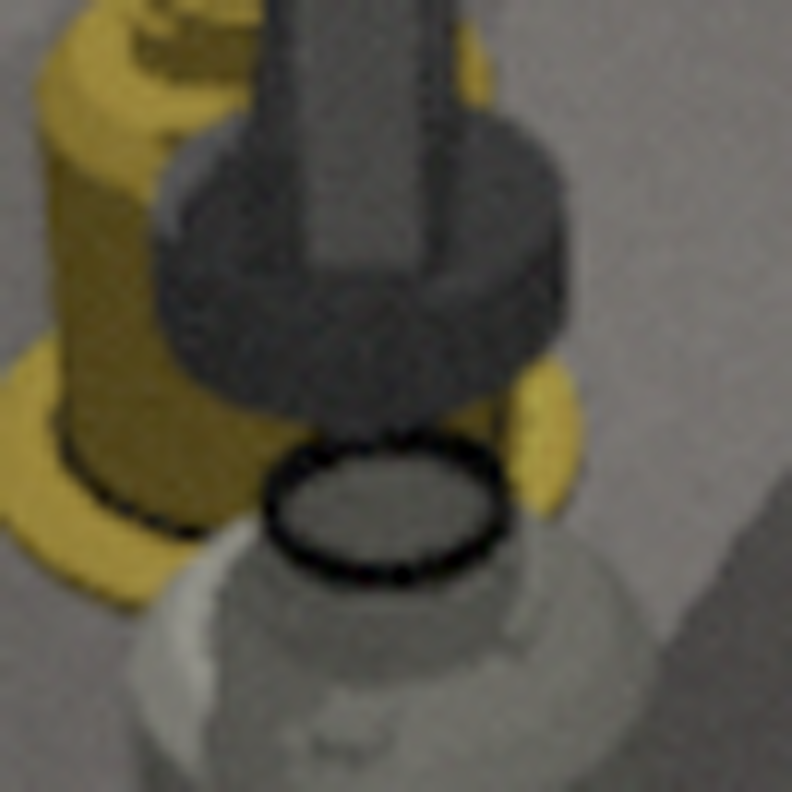

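The lid outline matches the projection at the tool pose, so it hangs centred. The seal ring (cols 262–512, centre 387) lies about 2–3 mm further in +y and a little in +x. I'll correct that and go down to just above contact.

```bash
python3 -m jog '[[[1,0.05,0.07,-0.5,0],[1,0,0,-0.5,0],[1,0,0,-0.3,0],[1,0,0,0,0]]]'
python3 -m jog '[[[1,0,0,-0.05,0],[1,0,0,-0.05,0],[1,0,0,0,0]]]'
```

```text
t: 13.72
tool_pos: [0.5611, -0.0338, 0.1195]
tool_rot: [-0.0, 0.623, 0.782, -0.001]
contact_force: [0.3, -0.6, -1.3]
gripper_width: 0.058
t: 14.1
tool_pos: [0.5615, -0.0333, 0.1161]
tool_rot: [-0.0, 0.623, 0.782, 0.0]
contact_force: [-2.3, -0.6, -1.3]
gripper_width: 0.0581
```

```bash
python3 -m jog '[[[1,0,0,-0.04,0],[1,0,0,0,0]]]'
python3 -m jog '[[[1,0,0,-0.03,0],[1,0,0,0,0]]]'
```

```text
t: 14.35
tool_pos: [0.5614, -0.0333, 0.1143]
tool_rot: [-0.0, 0.623, 0.782, -0.0]
contact_force: [-2.1, -1.0, -2.7]
gripper_width: 0.0578
t: 14.6
tool_pos: [0.5615, -0.0333, 0.1131]
tool_rot: [-0.0, 0.623, 0.782, -0.0]
contact_force: [-2.5, -0.7, -1.1]
gripper_width: 0.0583
```

```bash
python3 -m jog '[[[1,-0.03,0,-0.03,0],[1,0,0,0,0]]]'
python3 -m jog '[[[1,0,0,-0.025,0],[1,0,0,0,0]]]'
python3 -m jog '[[[1,0,0,0,0]]]'; python3 -c "
from workcell import telemetry as t;print(t.read_state()['torque'])"
```

```text
t: 14.85
tool_pos: [0.5613, -0.0333, 0.1126]
tool_rot: [0.001, 0.623, 0.782, 0.001]
contact_force: [0.9, -1.0, 3.8]
gripper_width: 0.0577
t: 15.1
tool_pos: [0.5614, -0.0333, 0.112]
tool_rot: [0.001, 0.623, 0.782, 0.001]
contact_force: [-2.7, 0.2, 14.0]
gripper_width: 0.058
t: 15.22
tool_pos: [0.5614, -0.0333, 0.112]
tool_rot: [0.001, 0.623, 0.782, 0.001]
contact_force: [-1.7, 0.5, 13.7]
gripper_width: 0.0576
[-0.09041762  0.59151511 -0.01085773]
```

Contact is at about z=0.1127, which puts the lid at about 0.1005 in the canister frame, inside the resting range. I'll ease the pressure off and start turning clockwise.

```bash
cat > tq.py <<'E'
from workcell import telemetry as t
import numpy as np
s=t.read_state(); w=s['tool_rot']
print('yaw %.1f z %.4f F %s Tz %.3f q7 %.2f'%(2*np.degrees(np.arctan2(w[2],w[1]))-90,s['tool_pos'][2],np.round(s['contact_force'],1),s['torque'][2],s['joint_positions'][6]))
E
python3 -m jog '[[[1,0,0,0.02,0],[1,0,0,0,0]]]'>/dev/null; python3 tq.py
python3 -m jog '[[[1,0,0,0,-0.8],[1,0,0,0,-0.8],[1,0,0,0,0]]]'>/dev/null; python3 tq.py
```

```text
yaw 13.0 z 0.1124 F [ 1.9 -0.   7. ] Tz -0.018 q7 0.44
yaw 4.9 z 0.1124 F [ 2.7 -1.4  6.1] Tz -0.060 q7 0.32
```

```bash
python3 -m jog '[[[1,0,0,0.01,-0.8],[1,0,0,0,-0.8],[1,0,0,0,0]]]'>/dev/null; python3 tq.py
python3 -m jog '[[[1,0,0,0,-0.8],[1,0,0,0,-0.8],[1,0,0,0,0]]]'>/dev/null; python3 tq.py
python3 -m jog '[[[1,0,0,0,-0.8],[1,0,0,0,-0.8],[1,0,0,0,0]]]'>/dev/null; python3 tq.py
```

```text
yaw -3.0 z 0.1126 F [ 3.8 -2.   3.7] Tz 0.013 q7 0.20
yaw -10.9 z 0.1125 F [ 3.5 -3.   5. ] Tz -0.027 q7 0.08
yaw -18.9 z 0.1125 F [ 4.  -2.9  4.8] Tz -0.018 q7 -0.04
```

```bash
python3 -m jog '[[[1,0.015,-0.01,0,-0.8],[1,0,0,0,-0.4],[1,0,0,0,0]]]'>/dev/null; python3 tq.py
python3 -m jog '[[[1,0,0,0,-0.6],[1,0,0,0,-0.4],[1,0,0,0,0]]]'>/dev/null; python3 tq.py
python3 -m jog '[[[1,0,0,0,-0.6],[1,0,0,0,-0.4],[1,0,0,0,0]]]'>/dev/null; python3 tq.py
```

```text
yaw -24.9 z 0.1124 F [ 2.8 -1.5  7.3] Tz -0.022 q7 -0.12
yaw -29.9 z 0.1125 F [ 2.7 -2.5  5.4] Tz 0.018 q7 -0.20
yaw -34.9 z 0.1124 F [ 3.6 -3.7  4.4] Tz 0.019 q7 -0.27
```

```bash
python3 -m jog '[[[1,0.015,-0.02,0,-0.5],[1,0,0,0,-0.4],[1,0,0,0,0]]]'>/dev/null; python3 tq.py
python3 -m jog '[[[1,0,0,0,-0.5],[1,0,0,0,-0.3],[1,0,0,0,0]]]'>/dev/null; python3 tq.py
python3 -m jog '[[[1,0,0,0,-0.5],[1,0,0,0,-0.3],[1,0,0,0,0]]]'>/dev/null; python3 tq.py
```

```text
yaw -39.5 z 0.1122 F [ 2.1 -1.1  4.9] Tz 0.108 q7 -0.34
yaw -43.5 z 0.1122 F [ 2.8 -2.4  3.6] Tz 0.329 q7 -0.39
yaw -47.6 z 0.1121 F [ 4.1 -3.2 -1.3] Tz 0.448 q7 -0.45
```

```bash
python3 -m jog '[[[1,0,0,-0.01,0],[1,0,0,0,0]]]'>/dev/null; python3 tq.py
python3 -m jog '[[[1,0,0,0,0]]]'>/dev/null; python3 tq.py;python3 -m jog '[[[1,0,0,0,0]]]'>/dev/null; python3 tq.py
```

```text
yaw -47.6 z 0.1119 F [ 2.  -4.   4.2] Tz 0.337 q7 -0.45
yaw -47.6 z 0.1119 F [ 2.3 -3.3  3.3] Tz 0.296 q7 -0.45
yaw -47.6 z 0.1119 F [ 1.3 -3.7  4. ] Tz 0.349 q7 -0.45
```

```bash
python3 -m jog '[[[1,0,0,-0.004,-0.4],[1,0,0,0,0]]]'>/dev/null; python3 tq.py
python3 -m jog '[[[1,0,0,0,0]]]'>/dev/null; python3 tq.py;python3 -m jog '[[[1,0,0,0,0]]]'>/dev/null; python3 tq.py
```

```text
yaw -49.6 z 0.1118 F [ 1.6 -3.4  6.1] Tz 0.282 q7 -0.48
yaw -49.6 z 0.1118 F [ 2.3 -4.6  5. ] Tz 0.266 q7 -0.48
yaw -49.6 z 0.1118 F [ 2.7 -4.   5.9] Tz 0.246 q7 -0.48
```

```bash
python3 -m jog '[[[1,0.005,-0.02,0.01,0],[1,0,0,0,0]]]'|tail -1; python3 tq.py
python3 -m jog '[[[1,0,0,0,-0.3],[1,0,0,0,0]]]'>/dev/null; python3 tq.py;python3 -m jog '[[[1,0,0,0,0]]]'>/dev/null; python3 tq.py
python3 - <<'E'
from h import *
q=optics.camera("scene"); cv2.imwrite("pics/c9.png",crop(q,(315,195),33,12,33))
E
```

```text
gripper_width: 0.058
yaw -49.6 z 0.1119 F [2.3 0.9 0.3] Tz 0.174 q7 -0.48
yaw -51.1 z 0.1119 F [0.6 1.2 1.2] Tz 0.429 q7 -0.50
yaw -51.0 z 0.1120 F [ 2.3  1.5 -0.1] Tz 0.382 q7 -0.50
```

View pics/c9.png

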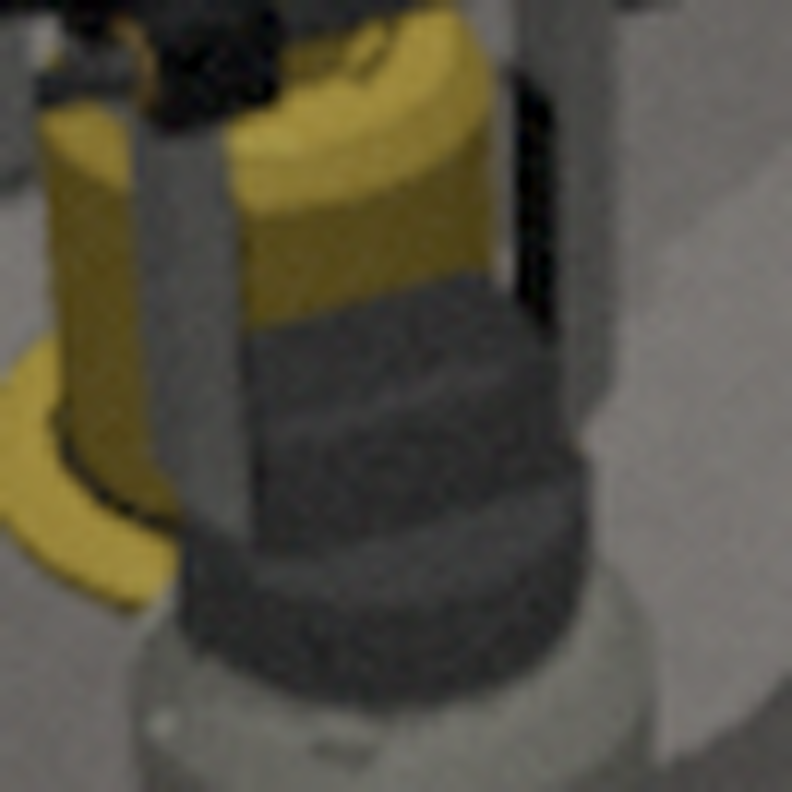

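The lid is level on the neck and still held squarely across the block ends. I'll average the torque before releasing.

```bash
for i in 1 2 3 4; do python3 -m jog '[[[1,0,0,0,0]]]'>/dev/null; python3 tq.py; done
```

```text
yaw -51.0 z 0.1120 F [ 1.7  2.1 -0.5] Tz 0.379 q7 -0.50
yaw -51.0 z 0.1120 F [ 0.7  3.7 -1.2] Tz 0.366 q7 -0.50
yaw -51.0 z 0.1120 F [ 0.6  2.8 -2.3] Tz 0.368 q7 -0.50
yaw -51.0 z 0.1120 F [ 0.3  3.9 -1.8] Tz 0.364 q7 -0.50
```

Torque is steady at 0.37 N m, in the middle of the snug range. I'll release and retreat straight up.

```bash
python3 -m jog '[[[0,0,0,0,0],[0,0,0,0,0],[0,0,0,0,0],[0,0,0,0,0],[0,0,0,0,0],[0,0,0,0,0]]]'; python3 tq.py
python3 -m jog '[[[0,0,0,0.4,0],[0,0,0,0.8,0],[0,0,0,0.8,0],[0,0,0,0.8,0],[0,0,0,0.8,0],[0,-0.5,0,0,0],[0,-0.5,0,0,0],[0,0,0,0,0]]]'
python3 - <<'E'
from h import *
q=optics.camera("scene"); cv2.imwrite("pics/c10.png",crop(q,(315,205),40,7.5,53))
E
```

```text
t: 22.15
tool_pos: [0.5618, -0.0353, 0.1121]
tool_rot: [-0.0, 0.943, 0.333, 0.0]
contact_force: [-0.2, 0.2, -0.2]
gripper_width: 0.0944
yaw -51.0 z 0.1121 F [-0.2  0.2 -0.2] Tz -0.034 q7 -0.50
t: 23.15
tool_pos: [0.5212, -0.0352, 0.257]
tool_rot: [-0.001, 0.943, 0.334, 0.001]
contact_force: [-0.0, 0.9, 0.7]
gripper_width: 0.0941
```

View pics/c10.png

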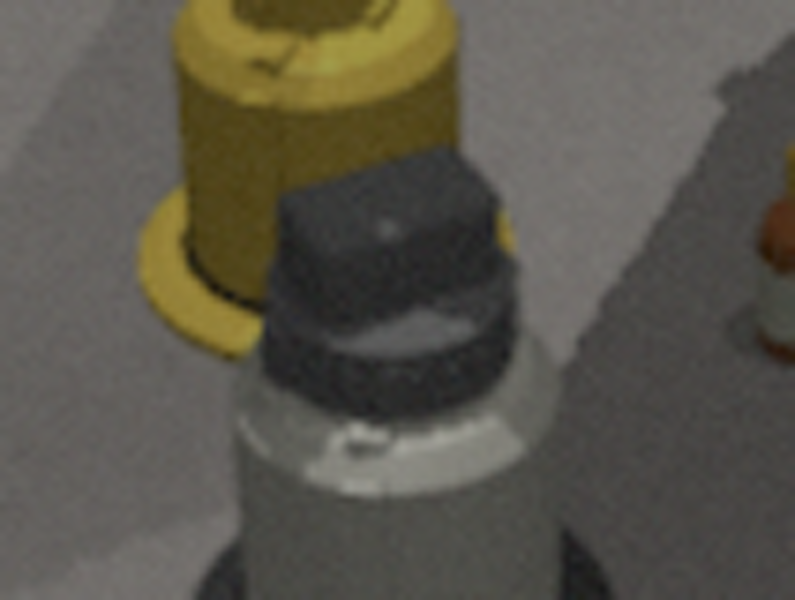

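The lid sits level on the neck. Its centre is at crop col ~391 against ~399 for the body, which is what the view tilt over that height would give. The gripper is clear, so I'll hand in.

```bash
python3 -c "
from workcell import workorder as w;print(w.finish_job())"
```

```text
the job is handed in; nothing more can be done
None
```

I put the grey block-grip lid on the white canister, turned it clockwise until it was snug, let go, and handed the job in at about 23 s. No verdict was reported.

- **First grasp missed:** the fingers shut above the block without touching it. The visible fingertips sat about 30 mm higher than the reported TCP height. I corrected for that by eye, and the second grasp closed at 58.0 mm across the block ends.
- **Placing and turning:** the lid touched the seal at about 100.5 mm above the canister's origin. It turned freely for about 0.7 rad past the canister's x axis, then tightened.
- **Torque:** readings went up and down while I adjusted height and side position: one at 0.45, later down to 0.17, then up again. Before release it was steady at about 0.37 N m, inside the 0.3 to 0.5 snug range. Side forces stayed around 5 N or less. Seating pressure peaked at about 15 N, and I eased it before turning.
- **Final state:** after opening, the tool force and torque were about zero. The last picture shows the lid level and centred on the neck with the gripper clear.
- **Not checked:** I could not measure the lug force (more than 8 N is needed) after letting go; I infer it from the torque. I did not measure the bystanders again, but no move went near them.

I viewed 11 pictures, one over the budget.

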